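# Set the corner tile square against the battens of the setting board

## Task

We are relaying an old tiled panel. Take the corner tile (the one with an L-shaped blue band) out of the sorting tray, lay it face up on the setting board without dropping it, and push it square and flush into the corner of the two battens, with the corner of its blue L in the corner of the battens. Leave the other tiles in the tray and the things on the bench where they are.

Things in the scene. Friction and masses are not known exactly. Their poses are not given: they have to be found in the camera images.
- corner_tile: The tile to set: cream glazed ceramic, 50 x 50 x 10 mm, about 55 g, glaze up. A 12 mm dark blue band along its whole +x edge and another along its +y edge form an L; it is the only tile with an L. Starts alone and flat in one of the tray's four compartments, turned up to 1.3 rad from the tray. Origin: centre of its underside; z points up out of the face.
- band_corner (a point): Corner of the blue L on the corner tile: its +x +y corner, 25 mm along x and 25 mm along y from the tile's centre, on the top face.
- board: Setting board, fixed: plywood 240 x 240 x 12 mm, flat paper drawing on its face. Two softwood battens, 24 mm wide, top 12 mm above the face, at right angles: along its +x edge (inner face at x = 85 mm) and +y edge (inner face at y = 85 mm); the rest is clear. Origin: centre of underside, on the bench; turned up to 0.3 rad. Left or right on the bench, the tray on the other side.
- batten_corner (a point): Inside corner where the inner faces of the two battens meet, at the board's upper face (12 mm above the bench), at x = +85 mm, y = +85 mm of the board.
- tray: Dark wooden sorting tray, fixed: 270 x 270 x 30 mm high, walls, dividers and floor 6 mm thick, one divider each way making four compartments 126 x 126 mm, their centres 66 mm from the tray's centre along both its x and y. Origin: centre of its underside, on the bench; turned up to 0.2 rad.
- border_tile: Other tile, cream with one straight blue band along one edge, 50 x 50 x 10 mm, in its own compartment under a second one like it. Origin at the centre of its underside. To be left.
- border_tile2: Tile like border_tile, stacked on it. Origin at the centre of its underside. To be left.
- field_tile: Other tile, cream with a green diamond in the middle, 50 x 50 x 10 mm, in its own compartment under a second one like it. Origin at the centre of its underside. To be left.
- field_tile2: Tile like field_tile, stacked on it. Origin at the centre of its underside. To be left.
- plain_tile: Other tile, plain cream, 50 x 50 x 10 mm, in its own compartment. Origin at the centre of its underside. To be left.
- water_bottle: White plastic bottle of distilled water, 68 mm across, 190 mm tall, loose at the right of the bench. Origin at the centre of its underside. To be left.
- adhesive_jar: Amber glass jar with black lid, 60 mm across, 70 mm tall, loose at the left of the bench. Origin at the centre of its underside. To be left.
- spatula: Spatula, 200 mm long, lying loose across the bench beyond the tray and the board, under 30 mm high. Origin on its underside near its middle. To be left.
Things that resemble listed ones, but are neither listed nor needed, are in the scene too. Leave any pink look-alike of the corner_tile alone.

How it is judged:
By the outcome, as a careful person would: the job done as asked, in the order asked, and still so for the second after the job is handed in, with the robot touching nothing.
It also fails if it takes over 50 s, if anything falls off the work surface, if the arm or the gripper's body presses on something with over 40 N, if the wrist force passes 120 N, or if a joint passes its speed limit or range.

## Robot

A 6-joint arm with a two-finger parallel gripper is mounted at the origin on the work surface. World frame = base frame: x ahead of the robot, y to its left, z up, the work surface at z = 0. Lengths are in m, angles in rad, forces in N, time in s.
With the tool pointing down it reaches from about 0.35 to 0.85 m from the base axis. Payload 8.1 kg.
Tool frame: the origin (TCP) lies on the centre line of the jaws, within the pads' length; the fingertips stand robot.tips_ahead ahead of it and the grasp point (between the pads) lies 6 mm ahead of it (robot.tips_ahead is the distance from the TCP to the fingertips, in m); z points along the fingers, y is the line along which they close (so a half turn about z gives the same grasp; the last joint's range is limited). The gripper opens to 93 mm and grips with 3 to 60 N. Pads are 15 mm wide; open, the fingers measure 128 mm over their backs; the gripper's body (75 mm by 188 mm) begins 65 mm behind the grasp point.
Start: joints at [1.156, 0.13, 1.488, -0, 1.523, -0.085], TCP at [0.194, 0.568, 0.244] pointing down, gripper open.
Joint ranges: [-2.96, 2.96], [-0.89, 2.26], [0.02, 2.5], [-1.34, 4.48], [0, 2.73], [-2.66, 2.66]. Speed limits (rad/s): [2.39, 2.39, 2.79, 3.14, 3.14, 3.14].

## Interface

Orientations are given as a rotation vector (axis times angle).
In Python, from plant import robot gives the robot as it stands.
- The arm moves only by the tool apply_moves, never from a script. Its arguments are lists of equal length, an entry for each row: "delta_pos": the shift along the tool's x, y, z in cm, a list of three; "twist": the turn about the tool's z in rad. A call has 1 to 8 rows; each row shifts and turns the commanded pose from where the row before left it, along the tool's axes as they then stand; what a row does not reach is not made up. A row lasts 1/8 s, in which the tool goes at most 62.5 mm and 10.7 degrees, less where a joint would pass 70% of its speed; a pose out of reach is approached as far as the arm can. A call with a gripper value outside its range is refused whole. "gripper" is the finger opening in cm, from 0 to 9.3, set as the call begins (left out, the last holds). The fingers move at their own pace and stop on an object; "squeeze" is the grip in N (left out, the last holds). Time passes only in rows, so rows that do not move let the fingers close. It gives the time, the measured TCP pose, the force, the opening and the grip force at its end, in the units of the state.
- robot.read_state(): the state, without advancing time (a new reading comes with each control period).
- robot.read_camera(name): name is "scene" or "top" or "wrist"; returns a dict with "frame" (384x512x3 uint8, red, green, blue), "vertical_fov" (degrees; the focal length in pixels is half the picture's height over the tangent of half this angle, whatever the lens; pixels are square), "cx", "cy" (the principal point, pixels), "R" (3x3) and "t" (3): a world point X has camera coordinates R X + t. Camera axes: x right, y down, z forward; pixel columns grow to the right and rows downward; lengths in m; the calibration is good to about 2 mm. A picture is of the moment at which its call begins. There is no depth.
- robot.close_job(): hands the job in; it is judged then, once.
The state is a dict: "t": time; "q": joint angles; "dq": joint speeds; "joint_torque": joint torques, N m; "tool_pos": TCP position; "orientation": TCP orientation; "force": force on the tool from outside, world axes, zero at the start; "wrist_torque": the same for the moment, N m; "opening": finger opening in m; "gripper_force": force on a finger pad.
Only numpy, scipy, OpenCV 4.12 (cv2) and the standard library are available. Lean on these libraries where they do the work, as an engineer would, in place of code of your own. Each camera call takes 0.05 s, during which the arm holds its last target. There are 200 camera calls.

## Working session

There is one attempt and no reset: what is moved stays moved. The work goes in short steps, Python scripts to look and compute and a tool call to move; the robot and the scene stay as the last step left them, time stands still between calls to the robot, and variables do not carry over. Pictures are saved under pics/ and viewed, at most 10 in all, crops included, and the job is handed in when it is done.

Besides the shell and the picture viewer there is one more tool, called in YAML: its name, and indented under it one key for each argument. apply_moves: Moves the arm, as the interface text tells. Its arguments: {"type":"object","properties":{"delta_pos":{"type":"array"},"twist":{"type":"array"},"gripper":{"type":"number"},"squeeze":{"type":"number"}},"required":["delta_pos","twist"]}

```bash
mkdir -p pics
cat > h.py <<'E'
import numpy as np, cv2
from plant import robot
def cam(n):
    c=robot.read_camera(n); c['f']=c['frame'].shape[0]/2/np.tan(np.radians(c['vertical_fov'])/2); return c
def ray(c,uv,z):
    uv=np.atleast_2d(uv).astype(float); R=np.array(c['R']);t=np.array(c['t'])
    d=np.c_[(uv[:,0]-c['cx'])/c['f'],(uv[:,1]-c['cy'])/c['f'],np.ones(len(uv))]@R
    o=-R.T@t; return o+d*((z-o[2])/d[:,2])[:,None]
def proj(c,X):
    p=np.atleast_2d(X)@np.array(c['R']).T+np.array(c['t']); return np.c_[p[:,0]/p[:,2]*c['f']+c['cx'],p[:,1]/p[:,2]*c['f']+c['cy']]
def save(n,im): cv2.imwrite('pics/'+n,cv2.cvtColor(im,cv2.COLOR_RGB2BGR))
E
python3 - <<'E'
from h import *
a=cam('top');b=cam('scene')
save('t0.png',cv2.resize(a['frame'],(800,600),interpolation=cv2.INTER_CUBIC));save('s0.png',b['frame'])
s=robot.read_state();print(s,robot.tips_ahead)
for c in(a,b):print(c['f'],c['cx'],c['cy'],c['R'],c['t'])
E
```

```text
{'t': 0.1, 'q': array([ 1.15561504e+00,  1.31079821e-01,  1.48914800e+00,  8.91570280e-06,
        1.52299519e+00, -8.53886430e-02]), 'dq': array([ 1.80095528e-04, -8.16117270e-04, -1.56971728e-03,  1.43864949e-03,
        2.04198363e-03,  8.46186278e-05]), 'joint_torque': array([ 1.80771884e-03, -5.61337709e+01, -4.93096304e+01,  7.70818535e-02,
        2.91570404e-02, -4.87880789e-05]), 'tool_pos': array([0.19409103, 0.56725304, 0.24270808]), 'orientation': array([-5.15625431e-01, -3.09857023e+00,  2.47737536e-03]), 'force': array([-0.36829409,  0.41981629,  0.73675405]), 'wrist_torque': array([-0.03834738, -0.0109502 ,  0.01206615]), 'gripper_force': 0.0, 'opening': 0.09285450737319666} 0.025
411.23902337007837 258.6578363951827 180.7528194936446 [[ 0.01356367 -0.99989855  0.00435027]
 [-0.99099941 -0.01402216 -0.13312984]
 [ 0.13317734 -0.00250538 -0.99108906]] [-0.01647064  0.61719943  1.28837863]
460.3708096486218 264.390894931007 190.65639653475196 [[ 0.63988606  0.76845885 -0.004102  ]
 [ 0.56192776 -0.47153801 -0.67962424]
 [-0.52419751  0.43257704 -0.73354896]] [-0.39155857 -0.30663175  1.71387985]
```

View pics/t0.png

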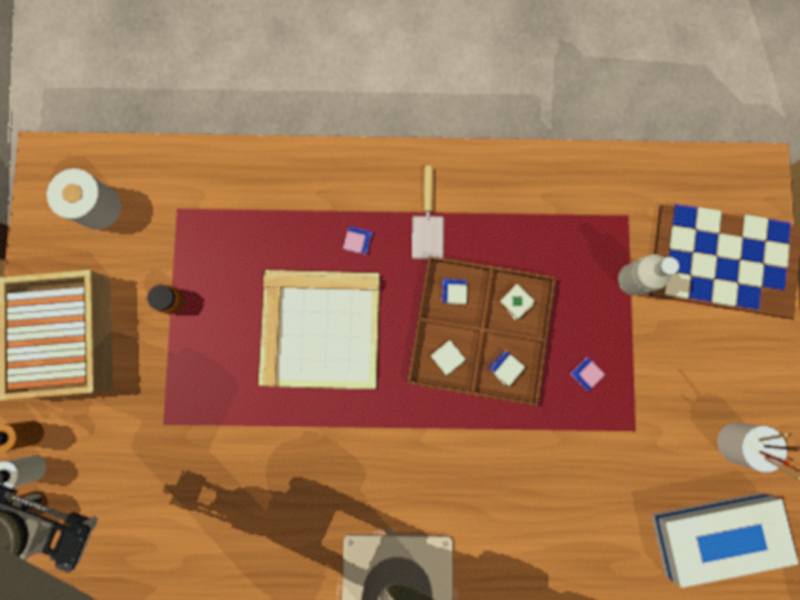

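View pics/s0.png

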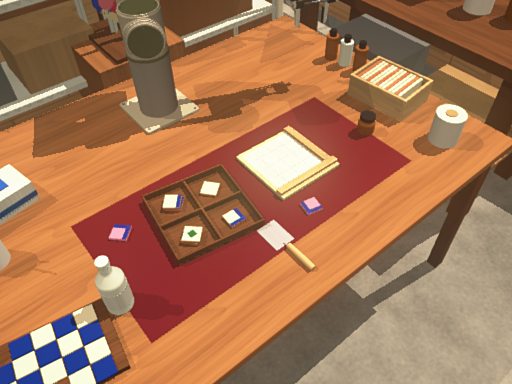

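The candidates with blue are, in the 800x600 top picture:
- (455,292): a flat tile with blue on its top and left edges.
- (508,368): blue on one edge, looks like the stacked border tiles.
- (357,240) and (588,374): pink decoys outside the tray.

The tile at (455,292) fits the description. I'll confirm it in a crop and measure.

Run:
```python
from h import *
a=cam('top');im=a['frame']
save('t1.png',cv2.resize(im[160:265,255:365],(770,735),interpolation=cv2.INTER_CUBIC)[:600])
hsv=cv2.cvtColor(im,cv2.COLOR_RGB2HSV)
m=np.zeros(im.shape[:2],np.uint8);m[172:202,276:306]=1
cream=((hsv[...,1]<70)&(hsv[...,2]>150)).astype(np.uint8)
blue=((hsv[...,0]>105)&(hsv[...,0]<135)&(hsv[...,1]>90)).astype(np.uint8)
for n,k in(('cream',cream*m),('all',(cream|blue)*m)):
    c=max(cv2.findContours(k,0,2)[0],key=cv2.contourArea)
    r=cv2.boxPoints(cv2.minAreaRect(c));print(n,r.round(1).tolist(),(ray(a,r,.016)*1000).round(0).tolist())
m[:]=0;m[165:255,160:248]=1
red=((hsv[...,0]>165)|(hsv[...,0]<5))
k=((hsv[...,0]>12)&(hsv[...,0]<60)&(hsv[...,2]>120)).astype(np.uint8)*m
c=max(cv2.findContours(k,0,2)[0],key=cv2.contourArea);r=cv2.boxPoints(cv2.minAreaRect(c));print('board',r.round(1).tolist(),(ray(a,r,.02)*1000).round(0).tolist())
s=robot.read_state();print(s['t'],s['tool_pos'])
```

```text
cream [[286.0, 182.0], [298.0, 182.0], [298.0, 194.0], [286.0, 194.0]] [[618.0, -98.0, 16.0], [618.0, -138.0, 16.0], [579.0, -138.0, 16.0], [578.0, -98.0, 16.0]]
all [[283.0, 178.0], [298.0, 178.0], [298.0, 194.0], [283.0, 194.0]] [[631.0, -88.0, 16.0], [632.0, -138.0, 16.0], [579.0, -138.0, 16.0], [578.0, -88.0, 16.0]]
board [[164.6999969482422, 246.5], [167.1999969482422, 171.5], [242.8000030517578, 174.10000610351562], [240.3000030517578, 249.0]] [[403.0, 291.0, 20.0], [647.0, 293.0, 20.0], [642.0, 45.0, 20.0], [398.0, 48.0, 20.0]]
0.15 [0.19413927 0.56730786 0.2428329 ]
```

View pics/t1.png

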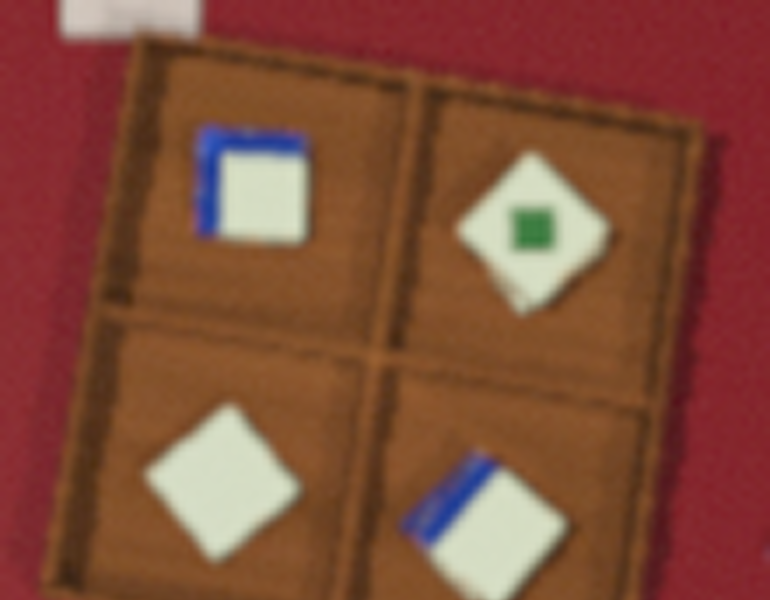

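Confirmed: in the crop the tile at (252,185) is single and flat with an L along its top and left edges. The tile at (480,530) has one straight band and is stacked. Next I go above the board for a wrist look.

```bash
cat >> h.py <<'E'
from scipy.spatial.transform import Rotation as Ro
def pose():
    s=robot.read_state();M=Ro.from_rotvec(s['orientation']).as_matrix();return s,np.array(s['tool_pos']),M
def plan(p,th,n):
    "rows to take TCP to p with tool-y heading th"
    s,p0,M=pose();th0=np.arctan2(M[1,1],M[0,1]);d=(th0-th+np.pi/2)%np.pi-np.pi/2
    w=(np.array(p)-p0)/n;rows=[]
    for i in range(n): rows.append((Ro.from_matrix(M)*Ro.from_rotvec([0,0,d/n*i])).as_matrix().T@w*100)
    print('t',s['t'],'twist/row',round(d/n,4),'step',np.linalg.norm(w));print(np.round(rows,2).tolist())
E
python3 -c "
from h import *
plan([.54,.21,.26],0,8)"
```

```text
t 0.15 twist/row 0.1551 step 0.06219717350403149
[[-5.54, -2.83, -0.21], [-5.91, -1.94, -0.21], [-6.14, -1.0, -0.21], [-6.22, -0.04, -0.21], [-6.15, 0.92, -0.21], [-5.93, 1.86, -0.21], [-5.57, 2.75, -0.21], [-5.08, 3.58, -0.21]]
```

apply_moves:
  delta_pos:
    - [-5.5,-2.8,-0.2]
    - [-5.9,-1.9,-0.2]
    - [-6.1,-1.0,-0.2]
    - [-6.2,0,-0.2]
    - [-6.1,0.9,-0.2]
    - [-5.9,1.9,-0.2]
    - [-5.6,2.7,-0.2]
    - [-5.1,3.6,-0.2]
  twist: [0.155,0.155,0.155,0.155,0.155,0.155,0.155,0.155]

```text
t: 1.15
tool_pos: [0.5406, 0.2103, 0.2595]
orientation: [-2.226, -2.217, 0.0]
force: [0.7, 1.8, 0.3]
opening: 0.0931
gripper_force: 0.0
```

Run:
```python
from h import *
a=cam('wrist');save('w0.png',a['frame']);s,p,M=pose();print(s['t'],p,M.round(3).tolist(),s['q'],a['f'],(-np.array(a['R']).T@a['t']))
```

```text
1.2 [0.54497748 0.20425106 0.25947249] [[0.017, 1.0, 0.002], [1.0, -0.017, -0.003], [-0.003, 0.003, -1.0]] [ 0.27288746  0.07454247  1.51914123 -0.00393218  1.54641563  0.28961124] 274.0679979866339 [0.54145431 0.28990312 0.40094484]
```

View pics/w0.png

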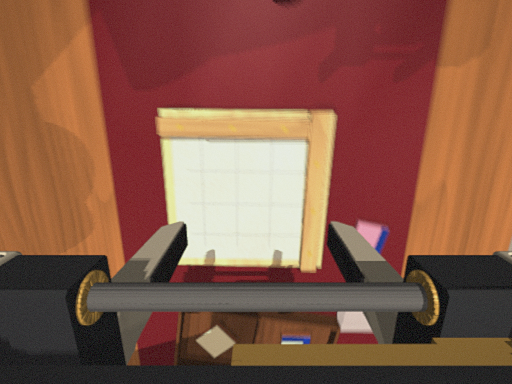

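The wrist picture shows the board from (157,108) to (335,270). The inside corner of the battens is near (307,138). I fit the paper edges for the board pose and check them from the top view.

Run:
```python
from h import *
a=cam('wrist');im=a['frame'];hsv=cv2.cvtColor(im,cv2.COLOR_RGB2HSV).astype(int)
s,p,M=pose();print(s['t'],p,M[:2,1])
print(hsv[200,285:345:2].tolist());print(hsv[105:150:2,250].tolist())
S=cv2.GaussianBlur(hsv[...,1].astype(np.float32),(3,3),0)
def edge(pr):   # first crossing of saturation 75 outward from paper
    pr=np.asarray(pr);k=np.argmax(pr>75);return k-1+(75-pr[k-1])/(pr[k]-pr[k-1])
R=np.array([(280+edge(S[r,280:340]),r) for r in range(150,215,3)])
T=np.array([(c,160-edge(S[160:100:-1,c])) for c in range(190,290,4)])
for n,P,z in(('x',R,.012),('y',T,.024)):
    X=ray(a,P,z);v=cv2.fitLine(X[:,:2].astype(np.float32),cv2.DIST_HUBER,0,.01,.01).ravel();print(n,v.round(4),np.std((X[:,:2]-v[2:])@[-v[1],v[0]]).round(4),P[0],P[-1])
```

```text
1.25 [0.54286132 0.20696187 0.25919308] [ 0.99995735 -0.00920628]
[[37, 19, 236], [39, 18, 235], [35, 18, 235], [37, 20, 235], [39, 18, 237], [39, 17, 236], [34, 27, 239], [18, 110, 118], [16, 132, 217], [17, 128, 226], [16, 128, 226], [19, 122, 232], [19, 125, 228], [21, 115, 230], [21, 120, 229], [21, 116, 230], [20, 104, 230], [25, 99, 230], [26, 95, 237], [2, 137, 115], [178, 177, 128], [179, 174, 129], [179, 172, 126], [179, 177, 128], [179, 175, 125], [178, 179, 128], [178, 175, 127], [178, 172, 129], [179, 180, 125], [179, 173, 124]]
[[26, 88, 231], [20, 112, 226], [20, 108, 226], [18, 118, 209], [18, 126, 231], [18, 126, 228], [16, 129, 218], [17, 128, 224], [18, 129, 227], [17, 129, 226], [17, 135, 219], [16, 130, 212], [16, 135, 218], [20, 59, 168], [16, 50, 169], [41, 17, 241], [39, 22, 235], [39, 19, 234], [39, 15, 234], [39, 14, 236], [43, 13, 235], [37, 18, 235], [38, 17, 234]]
x [0.011  0.9999 0.6072 0.181 ] 0.0002 [300.33333334 150.        ] [297.60804766 213.        ]
y [ 0.9999 -0.0105  0.5121  0.2555] 0.0002 [190.         131.21113688] [286.         130.60507247]
```

```bash
python3 -c "
from h import *
plan([.60,-.16,.24],-0.03,7)"
```

```text
t 1.25 twist/row 0.003 step 0.0531256144758218
[[-5.23, 0.86, 0.28], [-5.23, 0.88, 0.28], [-5.23, 0.9, 0.28], [-5.23, 0.91, 0.28], [-5.22, 0.93, 0.28], [-5.22, 0.94, 0.28], [-5.22, 0.96, 0.28]]
```

apply_moves:
  delta_pos:
    - [-5.2,0.9,0.3]
    - [-5.2,0.9,0.3]
    - [-5.2,0.9,0.3]
    - [-5.2,0.9,0.3]
    - [-5.2,0.9,0.3]
    - [-5.2,0.9,0.3]
    - [-5.2,0.9,0.2]
    - [0,0,0]
  twist: [0.003,0.003,0.003,0.003,0.003,0.003,0.003,0]
  gripper: 6.5

```text
t: 2.25
tool_pos: [0.5992, -0.1556, 0.2386]
orientation: [-2.247, -2.194, 0.002]
force: [-0.2, 0.4, 0.5]
opening: 0.0653
gripper_force: 0.0
```

```bash
cat >> h.py <<'E'
def tile(a,z,c0,r=60):
    im=a['frame'];hsv=cv2.cvtColor(im,cv2.COLOR_RGB2HSV)
    k=(((hsv[...,1]<70)&(hsv[...,2]>120))|((hsv[...,0]>105)&(hsv[...,0]<135)&(hsv[...,1]>90))).astype(np.uint8)
    m=np.zeros_like(k);u,v=proj(a,c0)[0].astype(int);m[max(v-r,0):v+r,max(u-r,0):u+r]=1
    cs=[c for c in cv2.findContours(k*m,0,1)[0] if cv2.contourArea(c)>200];c=min(cs,key=lambda c:abs(cv2.pointPolygonTest(c,(float(u),float(v)),True)-20))
    X=ray(a,c[:,0],z)[:,:2]*1000;r=cv2.minAreaRect(X.astype(np.float32));return (u,v),r,cv2.boxPoints(r).round(1).tolist()
E
python3 - <<'E'
from h import *
a=cam('wrist');save('w1.png',a['frame']);s,p,M=pose();print(s['t'],p,M[:2,1],s['opening'])
print(tile(a,.016,[.604,-.112,.016]))
E
```

```text
2.3 [ 0.59927773 -0.1535209   0.23880048] [ 0.99975278 -0.02219283] 0.0651012873667261
((np.int64(259), np.int64(137)), ((606.912841796875, -110.45950317382812), (49.00239181518555, 50.31832504272461), 88.65451049804688), [[581.2000122070312, -134.39999389648438], [631.5, -135.5], [632.5999755859375, -86.5999984741211], [582.2999877929688, -85.4000015258789]])
```

View pics/w1.png

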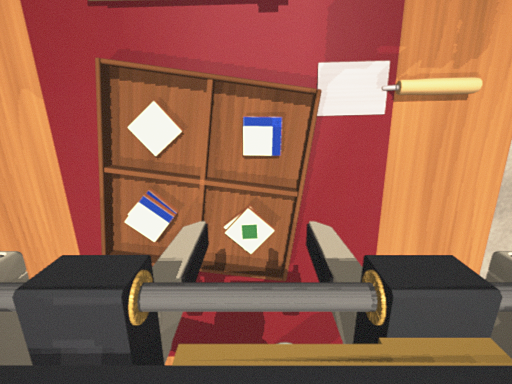

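Tile centre is (607,-110.5) mm with yaw about -0.02. In this picture the L tile is at (262,137), alone in its compartment, with blue on its +x and +y sides.

```bash
python3 -c "
from h import *
plan([.607,-.1105,.09],-0.023,3)"
```

```text
t 2.3 twist/row 0.0003 step 0.05169570613628413
[[1.44, 0.23, 4.96], [1.44, 0.23, 4.96], [1.44, 0.23, 4.96]]
```

apply_moves:
  delta_pos:
    - [1.4,0.2,5.0]
    - [1.4,0.2,5.0]
    - [1.4,0.2,4.9]
    - [0,0,0]
    - [0,0,0]
    - [0,0,0]
  twist: [0,0,0,0,0,0]

```text
t: 3.05
tool_pos: [0.6086, -0.1113, 0.0941]
orientation: [2.24, 2.196, 0.004]
force: [-0.3, -0.3, -0.4]
opening: 0.0649
gripper_force: 0.0
```

Run:
```python
from h import *
s,p,M=pose();print(s['t'],p,M[:2,1],s['opening'])
a=cam('wrist');print(tile(a,.016,[.607,-.1105,.016],100))
plan([.607,-.1105,.033],-0.023,3)
```

```text
3.05 [ 0.60859977 -0.11132026  0.09410744] [ 0.99978881 -0.01995028] 0.06486253497671808
((np.int64(254), np.int64(205)), ((606.960205078125, -110.52648162841797), (48.67081069946289, 50.43592834472656), 88.74412536621094), [[581.2000122070312, -134.3000030517578], [631.5999755859375, -135.39999389648438], [632.7000122070312, -86.69999694824219], [582.2999877929688, -85.5999984741211]])
t 3.1 twist/row 0.0009 step 0.020274025769160438
[[0.03, -0.06, 2.03], [0.03, -0.06, 2.03], [0.03, -0.06, 2.03]]
```

apply_moves:
  delta_pos:
    - [0.1,-0.1,2.0]
    - [0,0,2.0]
    - [0,0,1.9]
    - [0,0,0]
    - [0,0,0]
  twist: [0.003,0,0,0,0]

```text
t: 3.72
tool_pos: [0.6059, -0.1097, 0.0313]
orientation: [2.247, 2.196, 0.0]
force: [-0.9, 0.5, 7.7]
opening: 0.0646
gripper_force: 3.7
```

Tips touch the tray floor; raise slightly and close.

apply_moves:
  delta_pos:
    - [0,0,-0.2]
    - [0,0,0]
  twist: [0,0]

```text
t: 3.98
tool_pos: [0.605, -0.1095, 0.0326]
orientation: [-2.246, -2.195, 0.001]
force: [-0.7, -0.3, -0.1]
opening: 0.0647
gripper_force: 0.0
```

apply_moves:
  delta_pos:
    - [0,0,0]
    - [0,0,0]
    - [0,0,0]
    - [0,0,0]
    - [0,0,0]
    - [0,0,0]
  twist: [0,0,0,0,0,0]
  gripper: 4.0
  squeeze: 20

```text
t: 4.72
tool_pos: [0.6056, -0.1096, 0.0336]
orientation: [2.247, 2.196, 0.0]
force: [0.9, -0.0, -1.1]
opening: 0.0498
gripper_force: 20.0
```

Gripped at 49.8 mm opening. Lift.

apply_moves:
  delta_pos:
    - [0,0,-2.0]
    - [0,0,-3.0]
    - [0,0,-4.0]
    - [0,0,0]
    - [0,0,0]
  twist: [0,0,0,0,0]

```text
t: 5.35
tool_pos: [0.6057, -0.1096, 0.1243]
orientation: [2.246, 2.195, 0.001]
force: [-0.4, 0.7, -0.8]
opening: 0.0492
gripper_force: 20.0
```

Run:
```python
from h import *
s,p,M=pose();print(s['t'],p,M[:2,1],s['opening'],s['gripper_force'])
plan([.551,.222,.12],-0.0107,8)
```

```text
5.35 [ 0.60572699 -0.10964734  0.12432631] [ 0.99973532 -0.02298645] 0.04917990411777669 19.997301399707794
t 5.35 twist/row -0.0015 step 0.04202003270805248
[[4.13, -0.78, 0.05], [4.13, -0.77, 0.05], [4.13, -0.77, 0.05], [4.13, -0.76, 0.05], [4.13, -0.75, 0.05], [4.13, -0.75, 0.05], [4.14, -0.74, 0.05], [4.14, -0.73, 0.05]]
```

apply_moves:
  delta_pos:
    - [2.0,-0.4,0]
    - [4.1,-0.8,0.1]
    - [4.8,-0.9,0.1]
    - [5.0,-0.9,0]
    - [5.0,-0.9,0]
    - [5.0,-0.9,0]
    - [4.5,-0.8,0]
    - [2.7,-0.5,0]
  twist: [-0.002,-0.002,-0.002,-0.002,-0.001,-0.001,-0.001,-0.001]

```text
t: 6.35
tool_pos: [0.5476, 0.2253, 0.1202]
orientation: [-2.23, -2.21, 0.003]
force: [1.2, 0.4, -1.3]
opening: 0.05
gripper_force: 20.0
```

apply_moves:
  delta_pos:
    - [0,0,0]
    - [0,0,0]
    - [0,0,0]
  twist: [0,0,0]

```text
t: 6.72
tool_pos: [0.5499, 0.2214, 0.1212]
orientation: [-2.235, -2.208, 0.001]
force: [-0.4, -0.0, -1.0]
opening: 0.0499
gripper_force: 20.0
```

Run:
```python
from h import *
s,p,M=pose();print(s['t'],p,M[:2,1],s['opening'],s['gripper_force'])
a=cam('wrist');save('w2.png',a['frame'])
plan([.551,.224,.045],-0.0107,4)
```

```text
6.725 [0.54989465 0.22140931 0.12123753] [ 0.99992732 -0.01203863] 0.049862873514232776 19.997240602970123
t 6.775 twist/row -0.0004 step 0.01910582818033555
[[0.07, 0.02, 1.91], [0.07, 0.02, 1.91], [0.07, 0.02, 1.91], [0.07, 0.02, 1.91]]
```

View pics/w2.png

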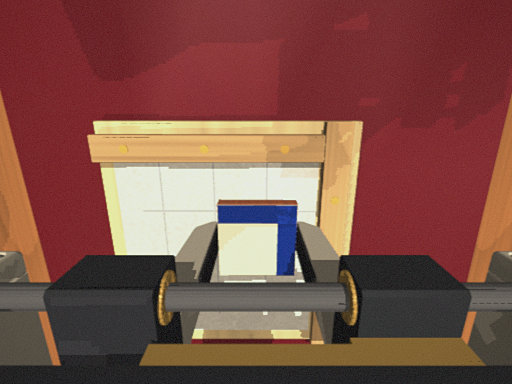

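The tile hangs level between the pads (edges at 218–298, 200–275), with its L facing the batten corner at (322,162). Lower it.

apply_moves:
  delta_pos:
    - [0.1,0,2.5]
    - [0.1,0,2.5]
    - [0.1,0,1.8]
    - [0,0,0.6]
    - [0,0,0]
    - [0,0,0]
  twist: [0,0,0,0,0,0]

```text
t: 7.52
tool_pos: [0.5509, 0.2256, 0.0488]
orientation: [2.233, 2.209, 0.002]
force: [1.0, 0.7, -0.1]
opening: 0.05
gripper_force: 20.0
```

apply_moves:
  delta_pos:
    - [0,0,0.1]
    - [0,0,0.1]
    - [0,0,0.1]
    - [0,0,0]
  twist: [0,0,0,0]

```text
t: 8.02
tool_pos: [0.5499, 0.2254, 0.0445]
orientation: [-2.234, -2.209, 0.0]
force: [-0.0, 0.8, -0.7]
opening: 0.0497
gripper_force: 20.0
```

apply_moves:
  delta_pos:
    - [0,0,0.1]
    - [0,0,0.1]
    - [0,0,0.1]
    - [0,0,0.1]
    - [0,0,0]
    - [0,0,0]
  twist: [0,0,0,0,0,0]

```text
t: 8.78
tool_pos: [0.5501, 0.2254, 0.0407]
orientation: [2.234, 2.209, 0.0]
force: [-0.1, -0.0, -1.0]
opening: 0.0495
gripper_force: 20.0
```

apply_moves:
  delta_pos:
    - [0,0,0.1]
    - [0,0,0]
    - [0,0,0.05]
    - [0,0,0]
  twist: [0,0,0,0]

```text
t: 9.28
tool_pos: [0.5501, 0.2254, 0.0392]
orientation: [2.234, 2.209, -0.0]
force: [0.5, 0.1, -0.6]
opening: 0.0498
gripper_force: 20.0
```

apply_moves:
  delta_pos:
    - [0,0,0.05]
    - [0,0,0]
    - [0,0,0.05]
    - [0,0,0]
  twist: [0,0,0,0]

```text
t: 9.78
tool_pos: [0.5501, 0.2254, 0.0392]
orientation: [2.234, 2.209, -0.0]
force: [-5.7, -0.8, 9.4]
opening: 0.0496
gripper_force: 20.0
```

Contact with the board. Slide gently towards the +y batten while still gripped.

apply_moves:
  delta_pos:
    - [0,0,-0.05]
    - [0.1,0,0]
    - [0.1,0,0]
    - [0.1,0,0]
    - [0.1,0,0]
    - [0,0,0]
  twist: [0,0,0,0,0,0]

```text
t: 10.52
tool_pos: [0.5508, 0.2292, 0.0392]
orientation: [2.233, 2.208, 0.001]
force: [0.9, -2.6, 4.3]
opening: 0.0497
gripper_force: 20.0
```

apply_moves:
  delta_pos:
    - [0.1,0,0]
    - [0.1,0,0]
    - [0.1,0,0]
    - [0,0,0]
  twist: [0,0,0,0]

```text
t: 11.02
tool_pos: [0.5508, 0.2322, 0.0392]
orientation: [2.233, 2.208, 0.001]
force: [0.1, -3.7, 5.5]
opening: 0.0498
gripper_force: 20.0
```

apply_moves:
  delta_pos:
    - [0.1,0,0]
    - [0.1,0,0]
    - [0.1,0,0]
    - [0,0,0]
  twist: [0,0,0,0]

```text
t: 11.52
tool_pos: [0.5509, 0.2324, 0.0392]
orientation: [2.231, 2.206, -0.004]
force: [-1.1, -15.7, 10.9]
opening: 0.0498
gripper_force: 20.0
```

Contact with the +y batten (-16 N). Relax and release.

apply_moves:
  delta_pos:
    - [-0.2,0,-0.05]
    - [0,0,0]
  twist: [0,0]

```text
t: 11.78
tool_pos: [0.5508, 0.2323, 0.0392]
orientation: [2.233, 2.208, -0.0]
force: [2.0, -7.2, 3.0]
opening: 0.0494
gripper_force: 20.0
```

apply_moves:
  delta_pos:
    - [0,0,0]
    - [0,0,0]
    - [0,0,0]
    - [0,0,0]
  twist: [0,0,0,0]
  gripper: 6.0

```text
t: 12.28
tool_pos: [0.55, 0.2336, 0.039]
orientation: [-2.233, -2.209, 0.0]
force: [-0.2, -0.2, -0.0]
opening: 0.0605
gripper_force: 0.0
```

apply_moves:
  delta_pos:
    - [0,0,-1.0]
    - [0,0,-2.0]
    - [0,0,-2.0]
    - [0,-2.0,0]
    - [0,-3.0,0]
    - [0,-1.0,0]
    - [0,0,0]
    - [0,0,0]
  twist: [0,0,0,0,0,0,0,0]

```text
t: 13.28
tool_pos: [0.4912, 0.2341, 0.0898]
orientation: [2.233, 2.208, 0.002]
force: [-0.2, 0.1, 0.1]
opening: 0.0597
gripper_force: 0.0
```

apply_moves:
  delta_pos:
    - [0,0,0]
    - [0,0,0]
    - [0,0,0]
    - [0,0,0]
    - [0,0,0]
    - [0,0,0]
  twist: [0,0,0,0,0,0]
  gripper: 0

```text
t: 14.02
tool_pos: [0.4901, 0.234, 0.0892]
orientation: [2.234, 2.209, 0.0]
force: [0.9, -0.3, -0.1]
opening: 0.0047
gripper_force: 0.0
```

Run:
```python
from h import *
s,p,M=pose();print(s['t'],p,M[:2,1],s['opening'])
a=cam('wrist');save('w3.png',a['frame'])
```

```text
14.025 [0.49013067 0.23403042 0.08915276] [ 0.99993984 -0.01096925] 0.004729547471089434
```

View pics/w3.png

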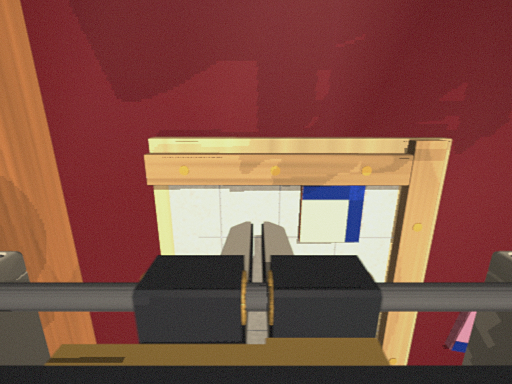

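The tile lies against the +y batten (299–365, 185–243), with a gap to the +x batten at x≈400. I push it in +x with the closed fingers.

apply_moves:
  delta_pos:
    - [-0.2,0,2.0]
    - [0,0,2.0]
    - [0,0,0.9]
    - [0,0,0]
    - [0,0,0]
  twist: [0,0,0,0,0]

```text
t: 14.7
tool_pos: [0.4907, 0.2322, 0.041]
orientation: [2.233, 2.209, 0.002]
force: [0.0, 0.4, 0.3]
opening: 0.0004
gripper_force: 0.0
```

apply_moves:
  delta_pos:
    - [0,0.5,0]
    - [0,0.5,0]
    - [0,0.5,0]
    - [0,0.5,0]
    - [0,0.5,0]
    - [0,0.5,0]
    - [0,0,0]
  twist: [0,0,0,0,0,0,0]

```text
t: 15.58
tool_pos: [0.5205, 0.2317, 0.0401]
orientation: [2.234, 2.209, 0.0]
force: [-0.5, 0.5, 0.6]
opening: 0.0008
gripper_force: 0.0
```

apply_moves:
  delta_pos:
    - [0,0.4,0]
    - [0,0.4,0]
    - [0,0.4,0]
    - [0,0.3,0]
    - [0,0,0]
  twist: [0,0,0,0,0]

```text
t: 16.2
tool_pos: [0.5355, 0.2315, 0.0402]
orientation: [2.234, 2.209, 0.0]
force: [-0.6, 0.1, 0.3]
opening: 0.0004
gripper_force: 0.0
```

apply_moves:
  delta_pos:
    - [0,0.1,0]
    - [0,0.1,0]
    - [0,0.1,0]
    - [0,0,0]
  twist: [0,0,0,0]

```text
t: 16.7
tool_pos: [0.5382, 0.2315, 0.0402]
orientation: [2.234, 2.209, 0.0]
force: [-0.6, -0.8, 0.2]
opening: 0.0002
gripper_force: 0.1
```

apply_moves:
  delta_pos:
    - [0,0.1,0]
    - [0,0.1,0]
    - [0,0.1,0]
    - [0,0,0]
  twist: [0,0,0,0]

```text
t: 17.2
tool_pos: [0.5413, 0.2314, 0.0401]
orientation: [2.234, 2.209, 0.0]
force: [-0.9, -0.9, 0.6]
opening: 0.0005
gripper_force: 0.1
```

apply_moves:
  delta_pos:
    - [0,0.1,0]
    - [0,0.1,0]
    - [0,0,0]
  twist: [0,0,0]

```text
t: 17.58
tool_pos: [0.5432, 0.2314, 0.0402]
orientation: [2.234, 2.209, 0.0]
force: [-0.6, -0.4, 0.3]
opening: 0.0004
gripper_force: 0.1
```

Run:
```python
from h import *
a=cam('wrist');im=a['frame'];hsv=cv2.cvtColor(im,cv2.COLOR_RGB2HSV)
k=((hsv[...,0]>105)&(hsv[...,0]<135)&(hsv[...,1]>120)&(hsv[...,2]>50)).astype(np.uint8)
for c in cv2.findContours(k,0,1)[0]:
    if cv2.contourArea(c)>100:
        X=ray(a,c[:,0],.022)[:,:2]*1000;print(X.min(0),X.max(0))
```

```text
[556.9354786  218.32217901] [605.51373043 254.81545102]
```

About 2–3 mm to go.

apply_moves:
  delta_pos:
    - [0,0.1,0]
    - [0,0.1,0]
    - [0,0,0]
  twist: [0,0,0]

```text
t: 18.0
tool_pos: [0.5452, 0.2314, 0.0401]
orientation: [2.234, 2.209, 0.0]
force: [0.1, 0.4, -0.1]
opening: 0.0006
gripper_force: 0.1
```

apply_moves:
  delta_pos:
    - [0,0.1,0]
    - [0,0.1,0]
    - [0,0,0]
  twist: [0,0,0]

```text
t: 18.38
tool_pos: [0.5469, 0.2314, 0.0401]
orientation: [-2.233, -2.209, 0.001]
force: [-2.4, 0.4, 1.1]
opening: 0.0003
gripper_force: 1.1
```

apply_moves:
  delta_pos:
    - [0,0.1,0]
    - [0,0.1,0]
    - [0,0.1,0]
    - [0,0,0]
  twist: [0,0,0,0]

```text
t: 18.88
tool_pos: [0.5474, 0.2314, 0.0397]
orientation: [-2.231, -2.207, 0.007]
force: [-15.0, -1.5, 11.0]
opening: 0.0007
gripper_force: 9.0
```

Seated against +x (-15 N). Back off, go round and seat the +y side.

apply_moves:
  delta_pos:
    - [0,-0.8,0]
    - [0,-1.0,-0.5]
    - [0,0,-2.5]
    - [-3.0,0,0]
    - [-2.6,2.0,0]
    - [0,2.6,0]
    - [0,0,0]
    - [0,0,0]
  twist: [0,0,0,0,0,0,0,0]

```text
t: 19.88
tool_pos: [0.5768, 0.1752, 0.0701]
orientation: [-2.233, -2.209, 0.001]
force: [0.1, -0.7, -0.6]
opening: 0.0007
gripper_force: 0.0
```

Run:
```python
from h import *
s,p,M=pose();print(s['t'],p)
plan([.579,.178,.040],-.0107,1)
```

```text
19.875 [0.57678188 0.17524249 0.07008527]
t 19.875 twist/row -0.0001 step 0.03029269217988889
[[0.28, 0.22, 3.01]]
```

apply_moves:
  delta_pos:
    - [0,0.2,1.5]
    - [0,0,1.5]
    - [0,0,0]
    - [0.5,0,0]
    - [0.5,0,0]
    - [0.5,0,0]
    - [0,0,0]
  twist: [0,0,0,0,0,0,0]

```text
t: 20.75
tool_pos: [0.5797, 0.1906, 0.0402]
orientation: [2.233, 2.21, 0.0]
force: [0.3, 0.8, 0.2]
opening: 0.0001
gripper_force: 0.0
```

apply_moves:
  delta_pos:
    - [0.2,0,0]
    - [0.2,0,0]
    - [0.1,0,0]
    - [0.1,0,0]
    - [0,0,0]
  twist: [0,0,0,0,0]

```text
t: 21.38
tool_pos: [0.5797, 0.1961, 0.0401]
orientation: [2.234, 2.209, -0.0]
force: [-0.2, -0.1, 1.0]
opening: 0.0002
gripper_force: 0.0
```

apply_moves:
  delta_pos:
    - [0.1,0,0]
    - [0.1,0,0]
    - [0.1,0,0]
    - [0,0,0]
  twist: [0,0,0,0]

```text
t: 21.88
tool_pos: [0.5798, 0.1964, 0.0401]
orientation: [2.233, 2.207, -0.005]
force: [-0.9, -11.7, 3.8]
opening: 0.0006
gripper_force: 6.1
```

apply_moves:
  delta_pos:
    - [0.1,0,0]
    - [0.1,0,0]
    - [0,0,0]
  twist: [0,0,0]

```text
t: 22.25
tool_pos: [0.5798, 0.1966, 0.0401]
orientation: [2.232, 2.206, -0.009]
force: [-2.3, -21.5, 7.4]
opening: 0.0002
gripper_force: 10.2
```

Seated. Back off, lift and inspect.

apply_moves:
  delta_pos:
    - [-0.8,0,0]
    - [-1.0,0,0]
    - [-0.5,-1.0,-3.0]
    - [0,-2.0,-4.0]
    - [0,-2.0,-4.0]
    - [0,0,0]
    - [0,0,0]
    - [0,0,0]
  twist: [0,0,0,0,0,0,0,0]

```text
t: 23.25
tool_pos: [0.5288, 0.1783, 0.1484]
orientation: [-2.233, -2.208, 0.003]
force: [-0.5, -0.6, -0.1]
opening: 0.0
gripper_force: 0.0
```

Run:
```python
from h import *
a=cam('wrist');u,v=proj(a,[.583,.231,.022])[0].astype(int);print(u,v,robot.read_state()['t'],tile(a,.022,[.583,.231,.022]))
v0,u0=max(v-50,0),max(u-66,0);save('w4.png',cv2.resize(a['frame'][v0:v0+100,u0:u0+132],(792,600),interpolation=cv2.INTER_CUBIC))
```

```text
312 137 23.3 ((np.int64(312), np.int64(137)), ((566.616455078125, 213.38330078125), (82.83763885498047, 84.7565689086914), 89.3740234375), [[523.7999877929688, 172.39999389648438], [608.5, 171.5], [609.4000244140625, 254.3000030517578], [524.7000122070312, 255.3000030517578]])
```

View pics/w4.png

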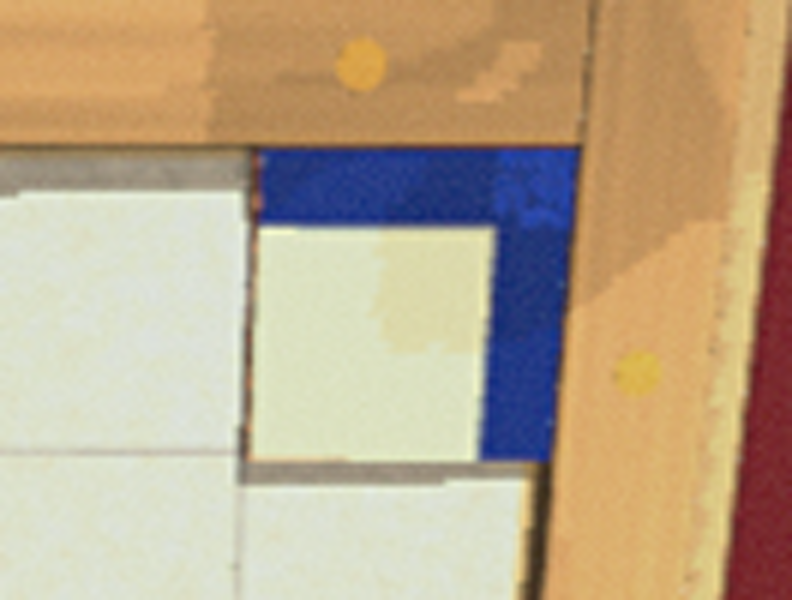

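The crop shows the tile flush on both sides, with its L corner at (578,150) in the batten corner and no visible gap. Handing in.

```bash
python3 -c "
from plant import robot
print(robot.close_job())"
```

```text
the job is handed in; nothing more can be done
None
```

I took the corner tile out of the tray, laid it face up on the board and pushed it flush against both battens with the corner of its blue L in their corner; I handed the job in at about 23 s, and no verdict was returned.

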